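Seat the flat lid strike in the washer's lid switch

ROBOT

A 7-joint arm with a two-finger parallel gripper is mounted at the origin on the work surface. World frame = base frame: x ahead of the robot, y to its left, z up, the work surface at z = 0. Lengths are in m, angles in rad, forces in N, time in s.
With the tool pointing down it reaches from about 0.4 to 0.85 m from the base axis. Payload 10.4 kg.
Tool frame: the origin (TCP) lies between the finger pads; the fingertips stand 11 mm ahead of it and the grasp point (between the pads) lies 8 mm behind it (tip_reach is the distance from the TCP to the fingertips, in m); z points along the fingers, y is the line along which they close (so a half turn about z gives the same grasp; the last joint's range is limited). The gripper opens to 85 mm and grips with 20 to 120 N. Pads are 22 mm wide; open, the fingers measure 114 mm over their backs; the gripper's body (76 mm by 85 mm) begins 54 mm behind the grasp point. The pads swing forward as they close: fully open they stand 13 mm farther back than shut.
Start: joints at [1.165, 0.332, -0.065, 1.46, 0.022, 1.35, -0.088], TCP at [0.233, -0.58, 0.242] pointing down, gripper open.
Joint ranges: [-2.6, 2.6], [-0.5, 2.12], [-1.47, 1.34], [0.16, 2.42], [-1.27, 4.41], [0.06, 2.06], [-2.6, 2.6]. Speed limits (rad/s): [2.22, 2.22, 2.79, 2.79, 3.14, 3.14, 3.14].

INTERFACE

Orientations are given as a unit quaternion [x, y, z, w].
In Python, from workcell import * gives the robot as it stands.
- The arm moves only by the shell command python3 -m inch 'ROWS' [OPENING] [FORCE]. ROWS is JSON, a list of rows, each an object with "slide": the shift along the world's x, y, z in m, a list of three; "yaw": the turn about the world's z in rad. A call has 1 to 20 rows; each row is the pose to reach, as a shift and turn from the pose commanded when the call began; what a row does not reach only later rows make up. A row lasts 1/12 s, in which the tool goes at most 41.7 mm and 7.16 degrees, less where a joint would pass 70% of its speed; a pose out of reach is approached as far as the arm can. A call with a gripper value outside its range is refused whole. OPENING is the closure in counts, from 0 (fully open) to 255 (shut), set as the call begins (- or left out, the last holds). The fingers move at their own pace and stop on an object; FORCE is the grip in N (left out, the last holds). Time passes only in rows, so rows that repeat a pose let the fingers close. It gives the time, the measured TCP pose, the force, the opening and the grip force at its end, in the units of the state.
- get_obs(): the state, without advancing time (a new reading comes with each control period).
- camera(name): name is "side" or "top" or "wrist"; returns a dict with "frame" (420x560x3 uint8, red, green, blue), "fx", "fy", "cx", "cy" (pixels), "k1" (the pictures are not rectified: a ray, as slopes to the right and down, at radius r is drawn at 1 + k1 r^2 times it, then the intrinsics apply), "extrinsics" (4x4, takes a point from world to camera coordinates). Camera axes: x right, y down, z forward; pixel columns grow to the right and rows downward; lengths in m; the calibration is good to about 2 mm. A picture is of the moment at which its call begins. There is no depth.
- hand_in(): hands the job in; it is judged then, once.
The state is a dict: "clock": time; "joint_pos": joint angles; "joint_velocities": joint speeds; "tau": joint torques, N m; "position": TCP position; "ee_rot": TCP orientation; "ft_force": force on the tool from outside, world axes, zero at the start; "torque": the same for the moment, N m; "grip_width": opening from 0.0 (shut) to 1.0 (fully open); "grasp_force": force on a finger pad.
Only numpy, scipy, OpenCV 4.12 (cv2) and the standard library are available. Lean on these libraries where they do the work, as an engineer would, in place of code of your own. Each camera call takes 0.05 s, during which the arm holds its last target. There are 200 camera calls.

TASK

The washer's lid switch is being checked on the laundry counter before it is refitted. Take the strike with the flat tongue from the wire rack and push its tongue straight down into the slot of the lid switch until it is fully home with its flange flush on the housing, then let go. Leave the round-pin door catch hanging on the rack.

Things in the scene. Friction and masses are not known exactly. Their poses are not given: they have to be found in the camera images.
- strike: Lid strike, 80 g: white flange 34 (x) x 74 (y) x 8 mm; on it a rectangular grip tab 20 (x) x 36 (y) mm, top 42 mm above the flange underside; below, a flat steel tongue 5 (x) x 26 (y) mm, 45 mm long. Origin: centre of flange underside, z up. It hangs tongue down across two rack rails (along its x, 54 mm apart, tops 70 mm above the counter). Grip the tab across x; lift 60 mm to clear.
- switch: Lid switch, fixed: grey housing 50 (x) x 96 (y) x 70 mm high; central top slot 14 (x) x 40 (y) mm with a black funnel mouth 30 x 56 mm, 12 mm deep. Origin: centre of underside, z up. A follower in the slot resists the last 19 mm with about 4 N (more than the strike's weight) and stays where pushed. Home: strike origin at z = 70 mm, x axes parallel, either way round.
- pin_catch: Bystander, leave it on the rack: dryer door catch with the same white flange and height as the strike, but a round grip 26 mm across on top and a round steel pin 12 mm thick, 45 mm long, below. Origin: centre of the flange underside. Hangs on the same rails about 110 mm from the strike, on either side of it.
- door_switch: Bystander, fixed to the counter: dryer door switch, the same grey housing (50 x 96 x 70 mm) but with a round 20 mm hole in its top. Origin: centre of the underside. It may stand left or right of the lid switch.
Not all that is in view belongs to the job. Leave any blue, orange or pink look-alike of the strike alone.

How it is judged:
By the outcome, as a careful person would: the job done as asked, in the order asked, and still so for the second after the job is handed in, with the robot touching nothing.
It also fails if it takes over 42 s, if anything falls off the work surface, if the arm or the gripper's body presses on something with over 40 N, if the wrist force passes 120 N, or if a joint passes its speed limit or range.

## Working session

There is one attempt and no reset: what is moved stays moved. The work goes in short steps, Python scripts to look and compute and a shell command to move; the robot and the scene stay as the last step left them, time stands still between calls to the robot, and variables do not carry over. Pictures are saved under pics/ and viewed, at most 10 in all, crops included, and the job is handed in when it is done.

```bash
mkdir -p pics; cat > h.py <<'E'
from workcell import *
import numpy as np, cv2
def snap(n,f):
    c=camera(n); cv2.imwrite(f'pics/{f}.png',c['frame'][:,:,::-1]); np.save(f'pics/{f}.npy',c,allow_pickle=True); return c
def load(f): return np.load(f'pics/{f}.npy',allow_pickle=True).item()
def ray(c,uv,z):
    p=np.array([(uv[0]-c['cx'])/c['fx'],(uv[1]-c['cy'])/c['fy']]);q=p.copy()
    for _ in range(20): q=p/(1+c['k1']*(q@q))
    E=np.array(c['extrinsics']);R,t=E[:3,:3],E[:3,3]
    o=-R.T@t;d=R.T@np.array([*q,1]);return o+d*(z-o[2])/d[2]
def proj(c,P):
    E=np.array(c['extrinsics']);p=E[:3,:3]@np.array(P)+E[:3,3];q=p[:2]/p[2];q=q*(1+c['k1']*(q@q))
    return np.array([q[0]*c['fx']+c['cx'],q[1]*c['fy']+c['cy']])
E
python3 - <<'E'
from h import *
a=snap('top','top0')['frame'];b=snap('side','side0')['frame']
for n in('top0','side0'):
    c=load(n);E=np.array(c['extrinsics']);print(n,-E[:3,:3].T@E[:3,3],c['fx'],c['k1'])
o=get_obs();print(o['clock'],o['position'],o['ee_rot'],o['grip_width'])
E
```

```text
top0 [ 0.40086664 -0.01236993  1.05007154] 394.53251853177477 -0.07113727388115663
side0 [0.09441831 0.69774581 0.69641822] 484.65504123306545 -0.06458052849802444
0.1 [ 0.23334702 -0.5794499   0.24161837] [ 9.81736516e-01  1.90244644e-01 -1.41996894e-04 -6.07587528e-04] 1.0002678859379692
```

View pics/top0.png

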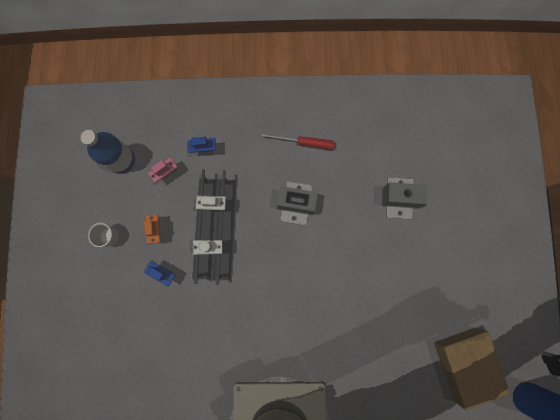

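View pics/side0.png

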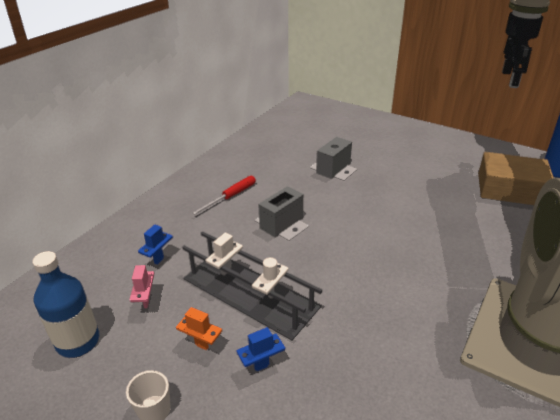

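The candidates are the strike with a rectangular tab at top (211,203) and the round-grip catch at (207,247). For the housings, the slotted one is at (297,199) and the round-hole one at (406,193). The white part with the rectangular tab at (211,203) and the slotted housing at (297,199) fit the description. I'll confirm both in a crop.

```bash
python3 - <<'E'
from h import *
f=load('top0')['frame'][:,:,::-1]
a=f[170:265,185:335]
a=cv2.resize(a,None,fx=5.2,fy=5.2,interpolation=cv2.INTER_CUBIC)
a=np.clip(a*1.4,0,255).astype('uint8')
cv2.imwrite('pics/crop0.png',a)
E
```

```text
(no output)
```

View pics/crop0.png

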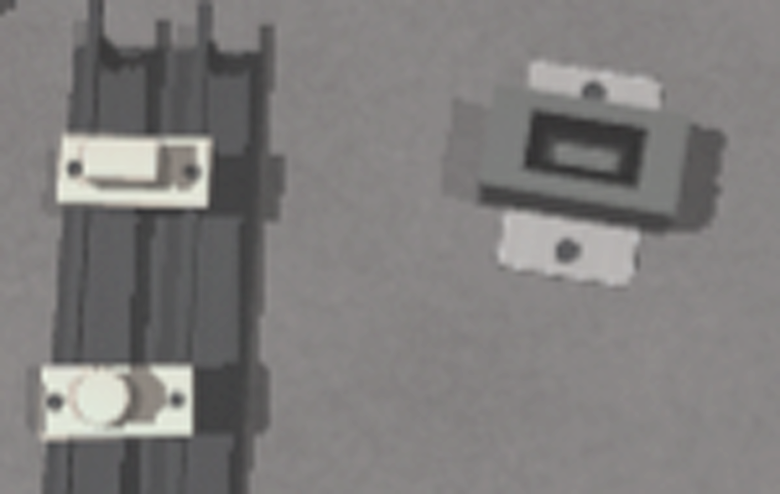

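The crop confirms it: a rectangular tab on the upper flange (crop ~(135,170)), a round grip on the lower one, and a slot in the housing at crop (587,148). Next I'll measure poses.

```bash
python3 - <<'E'
from h import *
c=load('top0')
def f(U,z):
    P=np.array([ray(c,((u+.5)/5.2-.5+185,(v+.5)/5.2-.5+170),z)[:2] for u,v in U])
    e=(P[1]-P[0]+P[2]-P[3]);s=(P[0]-P[3]+P[1]-P[2])
    print(P.mean(0).round(4),'len',np.linalg.norm(e)/2,np.linalg.norm(s)/2,'ang of -y edge (deg from -y)',np.degrees(np.arctan2(e[0],-e[1])))
f([(62,134),(212,138),(208,208),(57,203)],.078)
f([(83,138),(158,138),(157,182),(80,181)],.112)
f([(530,110),(648,127),(640,188),(525,170)],.070)
f([(497,85),(690,112),(672,217),(480,187)],.070)
f([(45,366),(194,366),(193,438),(42,437)],.078)
o=get_obs();from scipy.spatial.transform import Rotation as R
print(R.from_quat(o['ee_rot']).as_matrix().round(3))
E
```

```text
[0.5681 0.1648] len 0.07337449631966148 0.034082380183964235 ang of -y edge (deg from -y) -2.6628196623764584
[0.5675 0.1658] len 0.03577529185281356 0.020615604799143827 ang of -y edge (deg from -y) -1.3346247840842447
[ 0.5767 -0.0534] len 0.057063883900897824 0.02998496385333987 ang of -y edge (deg from -y) -9.611149890440002
[ 0.5761 -0.0529] len 0.09426301452578748 0.05172488978194835 ang of -y edge (deg from -y) -9.483930078958679
[0.4568 0.1714] len 0.07188863052148967 0.03393231536825213 ang of -y edge (deg from -y) -0.8316882489088552
[[ 0.928  0.374 -0.001]
 [ 0.374 -0.928  0.001]
 [-0.    -0.001 -1.   ]]
```

```bash
python3 -m inch '[{"slide":[0.04,0.08,0],"yaw":0.12},{"slide":[0.06,0.11,0],"yaw":0.2},{"slide":[0.08,0.15,0],"yaw":0.3},{"slide":[0.1,0.19,0],"yaw":0.4},{"slide":[0.12,0.23,0],"yaw":0.5},{"slide":[0.14,0.27,0],"yaw":0.6},{"slide":[0.16,0.31,0],"yaw":0.7},{"slide":[0.18,0.35,0],"yaw":0.8},{"slide":[0.2,0.39,0],"yaw":0.9},{"slide":[0.22,0.43,0],"yaw":1.0},{"slide":[0.24,0.47,0],"yaw":1.138},{"slide":[0.26,0.51,0],"yaw":1.138},{"slide":[0.334,0.745,-0.01],"yaw":1.138},{"slide":[0.334,0.745,-0.01],"yaw":1.138},{"slide":[0.334,0.745,-0.01],"yaw":1.138},{"slide":[0.334,0.745,-0.01],"yaw":1.138},{"slide":[0.334,0.745,-0.01],"yaw":1.138},{"slide":[0.334,0.745,-0.01],"yaw":1.138},{"slide":[0.334,0.745,-0.01],"yaw":1.138},{"slide":[0.334,0.745,-0.01],"yaw":1.138}]' 0 40
```

```text
clock: 1.77
position: [0.5674, 0.1695, 0.2318]
ee_rot: [0.724, 0.69, 0.0, -0.001]
ft_force: [0.4, 0.8, -0.1]
grip_width: 1.004
grasp_force: 0.0
```

```bash
python3 - <<'E'
from h import *
c=snap('wrist','w1')
o=get_obs();print(o['position'])
for x,y,z in[(.5675,.165,.112),(.568,.165,.078)]: print(proj(c,(x,y,z)))
from scipy.spatial.transform import Rotation as R
print(R.from_quat(o['ee_rot']).as_matrix().round(3))
E
```

```text
[0.56715414 0.17376449 0.23147579]
[278.99851137 213.89819839]
[279.5403005  203.59054244]
[[ 0.043  0.999 -0.001]
 [ 0.999 -0.043  0.004]
 [ 0.004 -0.001 -1.   ]]
```

View pics/w1.png

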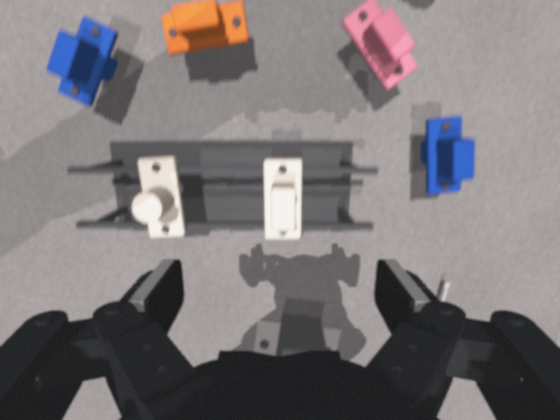

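The strike is in view: flange centre ~(282,199), tab top ~(284,207), flange edges running nearly vertical in the picture. The pin catch is at (161,197).

```bash
python3 - <<'E'
from h import *
c=load('w1')
P=np.array([ray(c,p,.078)[:2] for p in[(264.5,158),(301,158),(300.5,239),(264.5,239)]])
print(P,P.mean(0))
P=np.array([ray(c,p,.112)[:2] for p in[(273,186),(295,186),(296,230),(273,230)]])
print(P,P.mean(0))
o=get_obs();print(o['clock'],o['position'],o['joint_velocities'])
E
python3 -m inch '[{"slide":[0,0,-0.02],"yaw":0},{"slide":[0,0,-0.05],"yaw":0},{"slide":[0,0,-0.07],"yaw":0},{"slide":[0,0,-0.07],"yaw":0},{"slide":[0,0,-0.07],"yaw":0}]'
```

```text
[[0.55674786 0.20678829]
 [0.58871165 0.20529012]
 [0.58602974 0.12990902]
 [0.55233282 0.13149792]] [0.57095552 0.16837134]
[[0.56384821 0.18807952]
 [0.58118292 0.18726601]
 [0.58075791 0.15065281]
 [0.56195259 0.15153997]] [0.57193541 0.16938458]
1.8167 [0.56715414 0.17376449 0.23147579] [ 0.06207705 -0.05647895  0.0121612   0.065616   -0.06166872 -0.01298359
  0.12523423]
clock: 2.23
position: [0.5669, 0.1649, 0.1618]
ee_rot: [0.725, 0.689, -0.001, -0.001]
ft_force: [1.4, -0.2, 0.1]
grip_width: 0.996
grasp_force: 0.0
```

```bash
python3 -m inch '[{"slide":[0.0025,0.0015,-0.02],"yaw":0},{"slide":[0.0025,0.0015,-0.04],"yaw":0},{"slide":[0.0025,0.0015,-0.055],"yaw":0},{"slide":[0.0025,0.0015,-0.067],"yaw":0},{"slide":[0.0025,0.0015,-0.067],"yaw":0},{"slide":[0.0025,0.0015,-0.067],"yaw":0}]' && python3 -m inch '[{"slide":[0,0,0],"yaw":0},{"slide":[0,0,0],"yaw":0},{"slide":[0,0,0],"yaw":0},{"slide":[0,0,0],"yaw":0},{"slide":[0,0,0],"yaw":0},{"slide":[0,0,0],"yaw":0},{"slide":[0,0,0],"yaw":0},{"slide":[0,0,0],"yaw":0},{"slide":[0,0,0],"yaw":0},{"slide":[0,0,0],"yaw":0},{"slide":[0,0,0],"yaw":0},{"slide":[0,0,0],"yaw":0}]' 255 40
```

```text
clock: 2.73
position: [0.5704, 0.1668, 0.0963]
ee_rot: [0.725, 0.689, 0.0, 0.0]
ft_force: [0.7, -0.2, 0.9]
grip_width: 0.992
grasp_force: 0.0
clock: 3.73
position: [0.5702, 0.1668, 0.0957]
ee_rot: [0.725, 0.689, 0.0, 0.0]
ft_force: [-1.3, -0.7, 6.2]
grip_width: 0.229
grasp_force: 39.7
```

```bash
python3 -m inch '[{"slide":[0,0,0.015],"yaw":0},{"slide":[0,0,0.035],"yaw":0},{"slide":[0,0,0.06],"yaw":0},{"slide":[0,0,0.085],"yaw":0},{"slide":[0,0,0.1],"yaw":0},{"slide":[0,0,0.1],"yaw":0},{"slide":[0,0,0.1],"yaw":0},{"slide":[0,0,0.1],"yaw":0}]' && python3 - <<'E'
from h import *
c=snap('wrist','w2');snap('side','s2')
w=c['frame'];s=load('s2')['frame'][170:380,120:400]
im=np.vstack([cv2.resize(w,(400,300)),cv2.resize(s,(400,300))])[:,:,::-1]
a=cv2.resize(w[140:420,130:430],(400,373));b=cv2.resize(s,(400,300))
im=np.zeros((373,800,3),'uint8');im[:,:400]=a;im[:300,400:]=b
cv2.imwrite('pics/v2.png',np.clip(im[:,:,::-1]*1.3,0,255).astype('uint8'))
print(get_obs()['position'],get_obs()['grasp_force'])
E
```

```text
clock: 4.4
position: [0.5694, 0.1663, 0.1939]
ee_rot: [0.725, 0.689, -0.001, -0.0]
ft_force: [0.2, 0.1, -2.2]
grip_width: 0.223
grasp_force: 39.2
[0.56931823 0.16638848 0.19377759] 39.24160838127136
```

View pics/v2.png

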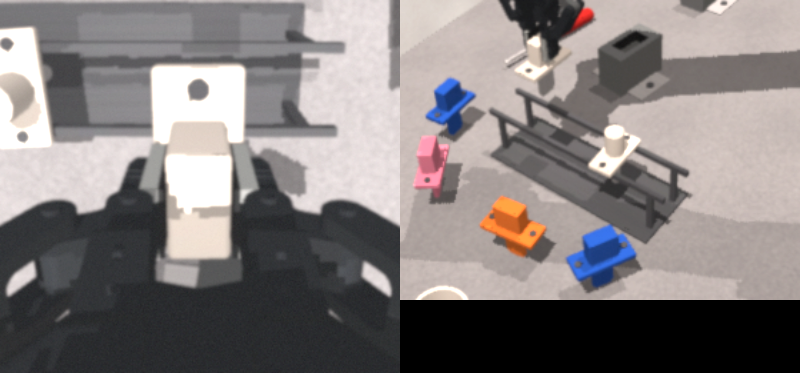

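Held squarely: the flange front edge is at wrist px (244,189)-(314,189). The pin catch is still on the rack. I'll compute the offset in the hand and the move.

```bash
python3 - <<'E'
from h import *
c=load('w2');p=get_obs()['position']
a=ray(c,(244,189.5),.176)[:2];b=ray(c,(313.7,189.5),.176)[:2]
print(a,b,np.linalg.norm(a-b),(a+b)/2-p[:2], 'expect y ~ .037')
# side camera: refine switch pose by projecting model corners
for n in('top0','side0'):
    k=load(n);t=np.radians(-9.5)
    print(n,[proj(k,(.5765+x*np.cos(t)-y*np.sin(t),-.0532+x*np.sin(t)+y*np.cos(t),.07)).round(0).tolist() for x,y in[(.015,.028),(.015,-.028),(-.015,-.028),(-.015,.028)]])
s=load('side0')['frame'][180:240,250:320,::-1]
cv2.imwrite('pics/s3.png',cv2.resize(s,None,fx=8,fy=8,interpolation=cv2.INTER_CUBIC))
E
```

```text
[0.55509979 0.20361014] [0.58780029 0.20198442] 0.03274088259987448 [0.00213181 0.0364088 ] expect y ~ .037
top0 [[287.0, 191.0], [309.0, 194.0], [307.0, 206.0], [285.0, 202.0]]
side0 [[268.0, 201.0], [285.0, 190.0], [295.0, 195.0], [278.0, 206.0]]
```

View pics/s3.png

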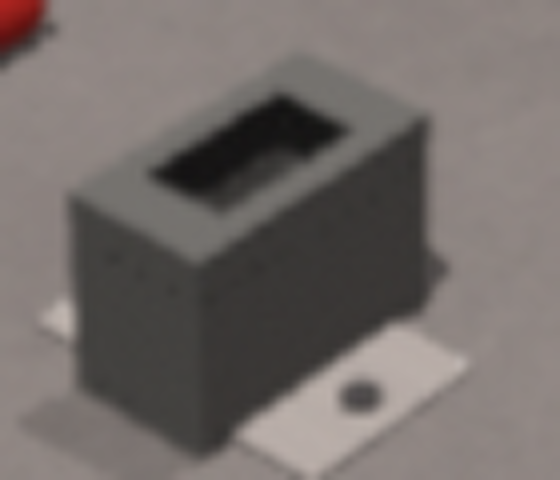

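The funnel mouth in the side view is at (268.5,202),(285.6,192),(293.8,196),(277.8,206.5), within about 1 px of the model. The switch is therefore at about (0.576,-0.0525), yaw -9.5°.

```bash
python3 -m inch '[{"slide":[0.001,-0.02,0],"yaw":-0.02},{"slide":[0.002,-0.05,0],"yaw":-0.04},{"slide":[0.003,-0.08,0],"yaw":-0.07},{"slide":[0.004,-0.11,0],"yaw":-0.09},{"slide":[0.005,-0.14,0],"yaw":-0.115},{"slide":[0.006,-0.17,0],"yaw":-0.115},{"slide":[0.0065,-0.195,0],"yaw":-0.115},{"slide":[0.0065,-0.212,0],"yaw":-0.115},{"slide":[0.0065,-0.219,0],"yaw":-0.115},{"slide":[0.0065,-0.219,-0.01],"yaw":-0.115},{"slide":[0.0065,-0.219,-0.025],"yaw":-0.115},{"slide":[0.0065,-0.219,-0.035],"yaw":-0.115},{"slide":[0.0065,-0.219,-0.035],"yaw":-0.115},{"slide":[0.0065,-0.219,-0.035],"yaw":-0.115},{"slide":[0.0065,-0.219,-0.035],"yaw":-0.115}]' && python3 - <<'E'
from h import *
t=snap('top','t3')['frame'];s=snap('side','s4')
o=get_obs();p=o['position'];print(p,o['ee_rot'])
cv2.imwrite('pics/v4.png',np.clip(1.5*cv2.resize(s['frame'][150:250,230:330,::-1],(600,600),interpolation=cv2.INTER_CUBIC),0,255))
z=p[2]-.0257
print('tongue tip expected',proj(s,(p[0],p[1],z-.045)),'slot',proj(s,(.5757,-.0525,.07)))
E
```

```text
clock: 5.75
position: [0.5767, -0.0513, 0.1606]
ee_rot: [0.763, 0.647, 0.0, -0.0]
ft_force: [0.4, 0.1, -1.2]
grip_width: 0.226
grasp_force: 39.2
[ 0.57689607 -0.05180818  0.16102527] [7.62794374e-01 6.46640862e-01 4.47332480e-04 3.72515978e-04]
tongue tip expected [281.25075854 190.54245531] slot [281.95501175 198.03276608][ WARN:0@0.613] global loadsave.cpp:1063 imwrite_ Unsupported depth image for selected encoder is fallbacked to CV_8U.
```

View pics/v4.png

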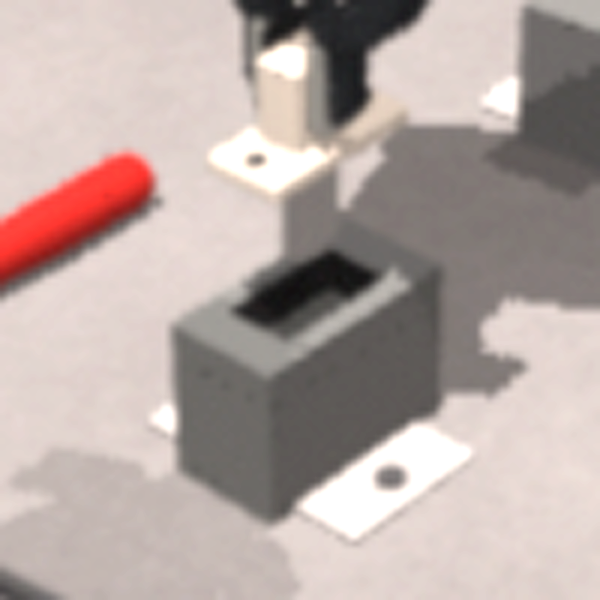

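The tongue hangs over the slot, its middle at about crop (311,258) and the mouth around (308,292), so it is in line. I'll descend to just above the follower and watch the forces.

```bash
python3 -m inch '[{"slide":[-0.0005,-0.0007,-0.008],"yaw":0},{"slide":[-0.0005,-0.0007,-0.016],"yaw":0},{"slide":[-0.0005,-0.0007,-0.022],"yaw":0},{"slide":[-0.0005,-0.0007,-0.027],"yaw":0},{"slide":[-0.0005,-0.0007,-0.032],"yaw":0},{"slide":[-0.0005,-0.0007,-0.032],"yaw":0}]' && python3 -m inch '[{"slide":[0,0,-0.003],"yaw":0},{"slide":[0,0,-0.006],"yaw":0},{"slide":[0,0,-0.009],"yaw":0},{"slide":[0,0,-0.012],"yaw":0},{"slide":[0,0,-0.012],"yaw":0},{"slide":[0,0,-0.012],"yaw":0}]'; python3 - <<'E'
from h import *
print(get_obs()['torque'])
E
```

```text
clock: 6.35
position: [0.5753, -0.053, 0.127]
ee_rot: [0.763, 0.646, -0.001, -0.001]
ft_force: [0.1, 0.2, -1.2]
grip_width: 0.228
grasp_force: 39.2
clock: 6.85
position: [0.5759, -0.053, 0.1162]
ee_rot: [0.763, 0.646, -0.0, -0.0]
ft_force: [-0.6, -0.6, -0.2]
grip_width: 0.228
grasp_force: 39.2
[0.00195714 0.00419501 0.03327066]
```

```bash
python3 -m inch '[{"slide":[0,0,-0.003],"yaw":0},{"slide":[0,0,-0.006],"yaw":0},{"slide":[0,0,-0.009],"yaw":0},{"slide":[0,0,-0.012],"yaw":0},{"slide":[0,0,-0.015],"yaw":0},{"slide":[0,0,-0.017],"yaw":0},{"slide":[0,0,-0.017],"yaw":0},{"slide":[0,0,-0.017],"yaw":0}]' && python3 -m inch '[{"slide":[0,0,-0.0015],"yaw":0},{"slide":[0,0,-0.003],"yaw":0},{"slide":[0,0,-0.0045],"yaw":0},{"slide":[0,0,-0.0045],"yaw":0},{"slide":[0,0,-0.0045],"yaw":0}]'
```

```text
clock: 7.52
position: [0.5755, -0.053, 0.0989]
ee_rot: [0.763, 0.646, -0.0, -0.0]
ft_force: [-0.5, -0.4, -1.0]
grip_width: 0.227
grasp_force: 39.2
clock: 7.93
position: [0.5757, -0.053, 0.0957]
ee_rot: [0.763, 0.646, -0.0, 0.0]
ft_force: [-6.6, 0.1, 12.1]
grip_width: 0.223
grasp_force: 41.2
```

```bash
python3 - <<'E'
from h import *
s=snap('side','s5')
cv2.imwrite('pics/v5.png',np.clip(1.5*cv2.resize(s['frame'][150:250,230:330,::-1],(600,600),interpolation=cv2.INTER_CUBIC),0,255).astype('uint8'))
o=get_obs();print(o['position'],o['ft_force'])
E
```

```text
[ 0.57567554 -0.0529586   0.09571188] [-6.33689857  0.33535237 13.14030171]
```

View pics/v5.png

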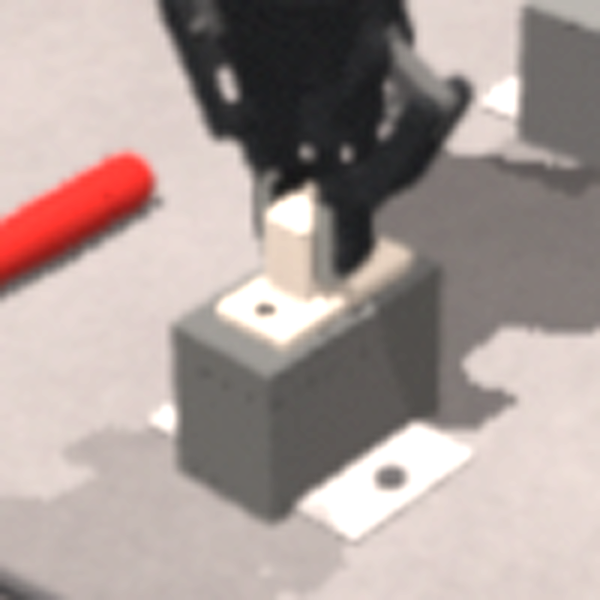

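It looks nearly seated, with a sideways force of -6.6 N. I'll ease off in x and press a little more to confirm it is on the stop.

```bash
python3 -m inch '[{"slide":[-0.001,0,0],"yaw":0},{"slide":[-0.0015,0,0],"yaw":0},{"slide":[-0.0015,0,0],"yaw":0}]' && python3 -m inch '[{"slide":[0,0,-0.001],"yaw":0},{"slide":[0,0,-0.002],"yaw":0},{"slide":[0,0,-0.002],"yaw":0},{"slide":[0,0,-0.002],"yaw":0}]'
```

```text
clock: 8.23
position: [0.5755, -0.0529, 0.0957]
ee_rot: [0.763, 0.646, 0.001, 0.001]
ft_force: [1.3, -0.0, 6.1]
grip_width: 0.227
grasp_force: 40.2
clock: 8.57
position: [0.5756, -0.0529, 0.0956]
ee_rot: [0.763, 0.646, 0.001, 0.001]
ft_force: [-7.7, -0.1, 27.4]
grip_width: 0.224
grasp_force: 43.0
```

It is on a hard stop at TCP z 0.0956, the same hand height as when it hung at 70 mm, so it is home. I'll relax, open and retreat.

```bash
python3 -m inch '[{"slide":[0.0005,0,0.002],"yaw":0},{"slide":[0.0005,0,0.002],"yaw":0}]' && python3 -m inch '[{"slide":[0,0,0],"yaw":0},{"slide":[0,0,0],"yaw":0},{"slide":[0,0,0],"yaw":0},{"slide":[0,0,0],"yaw":0},{"slide":[0,0,0],"yaw":0},{"slide":[0,0,0],"yaw":0},{"slide":[0,0,0],"yaw":0},{"slide":[0,0,0],"yaw":0},{"slide":[0,0,0],"yaw":0},{"slide":[0,0,0],"yaw":0}]' 0 && python3 -m inch '[{"slide":[0,0,0.01],"yaw":0},{"slide":[0,0,0.03],"yaw":0},{"slide":[0,0,0.06],"yaw":0},{"slide":[0,0,0.09],"yaw":0},{"slide":[0,0,0.12],"yaw":0},{"slide":[-0.03,0,0.14],"yaw":0},{"slide":[-0.06,0,0.15],"yaw":0},{"slide":[-0.09,0,0.15],"yaw":0},{"slide":[-0.09,0,0.15],"yaw":0},{"slide":[-0.09,0,0.15],"yaw":0}]'; python3 - <<'E'
from h import *
s=snap('side','s6')
k=np.array([(0.017,.037),(.017,-.037),(-.017,-.037),(-.017,.037)]);t=np.radians(-9.4)
print([proj(s,(.5757+x*np.cos(t)-y*np.sin(t),-.053+x*np.sin(t)+y*np.cos(t),.078)).round(1).tolist() for x,y in k])
cv2.imwrite('pics/v6.png',np.clip(1.5*cv2.resize(s['frame'][150:250,230:330,::-1],(600,600),interpolation=cv2.INTER_CUBIC),0,255).astype('uint8'))
E
```

```text
clock: 8.73
position: [0.5754, -0.053, 0.0957]
ee_rot: [0.763, 0.646, 0.0, 0.0]
ft_force: [-3.8, 0.4, 11.6]
grip_width: 0.231
grasp_force: 41.0
clock: 9.57
position: [0.575, -0.053, 0.0948]
ee_rot: [0.763, 0.646, 0.0, 0.0]
ft_force: [0.0, -0.4, 0.5]
grip_width: 1.001
grasp_force: 0.0
clock: 10.4
position: [0.4843, -0.0533, 0.2461]
ee_rot: [0.763, 0.646, -0.0, 0.001]
ft_force: [0.1, -0.5, -0.5]
grip_width: 1.0
grasp_force: 0.0
[[265.2, 199.3], [287.2, 185.3], [298.5, 190.8], [276.6, 205.2]]
```

View pics/v6.png

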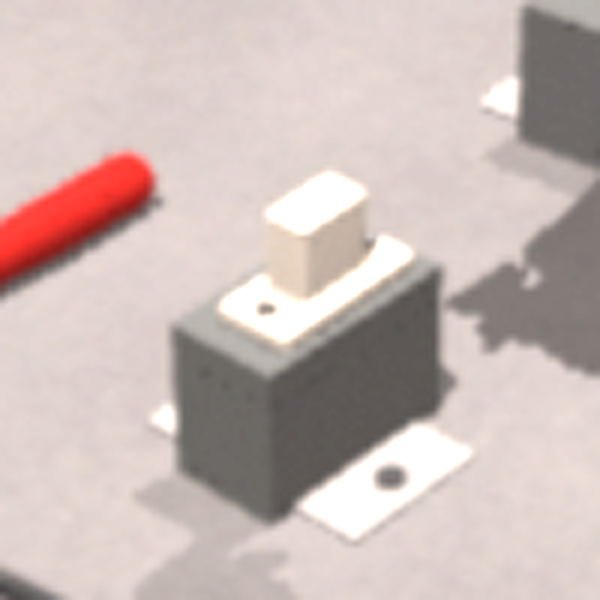

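The flange lies flat on the housing, its near corner at crop (285,342) against a predicted (280,331), which is within the calibration offset already seen. The gripper is clear and the strike is released.

```bash
python3 -c "
from workcell import *
print(hand_in())"
```

```text
the job is handed in; nothing more can be done
None
```

The flat-tongue strike is pushed home in the lid switch, its flange flat on the housing in the last side picture; it is released with the arm clear, the pin catch was not touched, and the job was handed in at about 10.5 s.

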